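# Make up a slurry-mixing kit and a coating kit

## Robot

A 6-joint arm with a two-finger parallel gripper is mounted at the origin on the work surface. World frame = base frame: x ahead of the robot, y to its left, z up, the work surface at z = 0. Lengths are in m, angles in degrees, forces in N, time in s.
With the tool pointing down it reaches from about 0.35 to 0.875 m from the base axis. Payload 4.2 kg.
Tool frame: the origin (TCP) lies midway between the tips of the shut fingers; the grasp point (between the pads) lies 19 mm behind it (r.pinch_z is the distance from the TCP to the grasp point, in m); z points along the fingers, y is the line along which they close (so a half turn about z gives the same grasp; the last joint's range is limited). The gripper opens to 87 mm and grips with 3 to 60 N. Pads are 19 mm wide; open, the fingers measure 117 mm over their backs; the gripper's body (75 mm by 190 mm) begins 51 mm behind the grasp point.
Start: joints at [88.098, 22.042, 0.453, 0, -68.411, -14.817], TCP at [0.18, 0.599, 0.223] pointing down, gripper open.
Joint ranges: [-179.83, 179.83], [-69.29, 118.12], [-61.27, 80.66], [-181.25, 117.63], [-171.15, -9.14], [-177.46, 177.46]. Speed limits (degrees/s): [159.86, 159.86, 180, 180, 180, 180].

## Interface

Orientations are given as a 3x3 rotation matrix whose columns are the frame's x, y, z axes.
In Python, from station import r, imaging, models gives the robot as it stands. The module is installed in compiled form; this text tells all that it offers.
- The arm moves only by the tool apply_moves, never from a script. Its argument "moves" is a list of rows, each a list of 2 entries, a list of its own where there are three numbers: the shift along the tool's x, y, z in m, then the turn about the tool's z in degrees. A call has 1 to 5 rows; each row shifts and turns the commanded pose from where the row before left it, along the tool's axes as they then stand; what a row does not reach is not made up. A row lasts 1/12 s, in which the tool goes at most 41.7 mm and 7.16 degrees, less where a joint would pass 70% of its speed; a pose out of reach is approached as far as the arm can. A call is refused whole if a number of a shift passes 0.0417 or a number of a turn 7.16, either way. A call with a gripper value outside its range is refused whole. "hand" is the finger opening in m, from 0 to 0.087, set as the call begins (left out, the last holds). The fingers move at their own pace and stop on an object; the grip force is fixed at half the most. Time passes only in rows, so rows that do not move let the fingers close. It gives the time, the measured TCP pose, the force, the opening and the grip force at its end, in the units of the state.
- r.sense(): the state, without advancing time (a new reading comes with each control period).
- imaging.capture(name): name is "side" or "top"; returns a dict with "frame" (480x640x3 uint8, blue, green, red), "intrinsics" (3x3 intrinsics, pixels), "eye" and "orientation" of the camera in the world. Camera axes: x right, y down, z forward; pixel columns grow to the right and rows downward; lengths in m; the calibration is good to about 2 mm. A picture is of the moment at which its call begins. There is no depth.
- r.finish_job(): hands the job in; it is judged then, once.
Trained networks look in a picture, given as the dict that the camera call returned (one of the last four; its "shot" number tells which), for a name from the list of things; names that differ only in an ending like _2 or _b are one class to them, and where a whole thing is asked for, a point or a joint stands for the part that bears it (a point fixed in the world has none). Each returns a list of dicts, best first, with "confidence" (0 to 1); they miss things now and then, are a little off and sometimes report something else, mostly with a low value. They report only what shows in the picture. A call takes as long as a camera call. They do not tell look-alikes from the thing itself.
- models.cut_out(picture, target): "region" (480x640 bool, what is visible of it) and "extent" ([left, top, width, height] as shares, 0 to 1, of the picture: columns of its width, rows of its height, round what is visible of it).
- models.place_of(picture, target): "at" ([column, row] as shares, 0 to 1, of the picture: columns of its width, rows of its height: a listed point, or the origin of a listed thing).
The state is a dict: "time_s": time; "joints": joint angles; "joint_velocities": joint speeds; "effort": joint torques, N m; "tcp_pos": TCP position; "ee_rot": TCP orientation; "wrist_force": force on the tool from outside, world axes, zero at the start; "moment": the same for the moment, N m; "gripper_width": opening from 0.0 (shut) to 1.0 (fully open); "gripper_force": force on a finger pad.
Only numpy, scipy, OpenCV 4.12 (cv2) and the standard library are available. Lean on these libraries where they do the work, as an engineer would, in place of code of your own. Each camera call takes 0.05 s, during which the arm holds its last target. There are 200 camera calls.

## Task

Make up the two kits for the next battery-slurry run. Mixing kit, on the tray with the spring clips: press the dispersing tool's shaft down into both clips until it snaps fully home, and stand the open steel pot and the tall white bottle upright in the two square compartments, one in each. Coating kit, on the plain tray: stand the film applicator on its feet in the long compartment and the low wide jar upright in either square compartment; set these vessels and the applicator down rather than drop them, and let go of everything.

Things in the scene. Friction and masses are not known exactly. Their poses are not given: they have to be found in the camera images.
- mixing_tray: The tray with the spring clips (two in its long compartment, along the middle): blue plastic, 150 x 176 mm (x, y), fixed. Origin: centre of underside, on the bench; z up. Floor 3 mm thick; walls 3 mm thick, tops at 14 mm. Long compartment: x -72 to -13.5 mm, y -85 to 85 mm. Two square compartments, 82 mm: centres x = 30.8, y = +43.2 and -43.2 mm.
- coating_tray: The plain tray, of the same make but without clips: blue plastic, 150 x 176 mm (x, y), fixed. Origin: centre of underside, on the bench; z up. Floor 3 mm thick; walls 3 mm thick, tops at 14 mm. Long compartment: x -72 to -13.5 mm, y -85 to 85 mm. Two square compartments, 82 mm: centres x = 30.8, y = +43.2 and -43.2 mm.
- clips: The 2 clips. Origin: axis of a shaft seated in both, midway, 30 mm over the bench; y along the shaft. Clips at y = +30 and -30, 10 wide (16 at foot), free between. Each: 2 sprung steel leaves on a black block, open upward; mouth 27 mm wide at z = 21, 9 mm gap at z = 6. A 12 mm shaft pushed straight down spreads them (about 6 to 15 N in all) and snaps home on the blocks at z = 0.
- disperser: Dispersing tool of plain steel lying on its side: round shaft 12 mm thick, 96 mm long between its heads; slotted round head (24 mm thick, 20 long) at +y, dark hexagonal coupling (24 over flats, 20 long, then an 8 mm pin) at -y. Origin: on the shaft's axis, midway between the heads, 12 mm over the bench; y along the shaft. 140 g. Either way round in the clips is right.
- applicator: Film applicator (adjustable doctor blade) on its two feet: side plates 40 (x) by 12 (y) by 24 mm high at y = +44 and -44 mm, a round micrometer screw on each (15 mm thick, up to 54 mm), joined by an upright steel bar along y, 16 mm thick, 76 long, from 4 to 38 mm high. 100 mm long in all. Origin: centre of underside, z up. 300 g. Grip across the bar's middle.
- pot: Open steel mixing pot, a straight round cup 58 mm across, 70 mm high, wall 3 mm. Origin: centre of its underside, z up. 220 g.
- bottle: Tall white plastic bottle, round, 42 mm across up to 84 mm, then a neck and a white screw cap 28 mm across up to 109 mm. Origin: centre of its underside, z up. 160 g.
- jar: Low wide jar of amber glass with a black screw cap, straight and round, 58 mm across, 50 mm high (cap from 32 mm up). Origin: centre of its underside, z up. 180 g.
Mind the look-alikes: they are no part of the job. Leave any purple look-alike of the disperser alone.

How it is judged (in metres and radians):
At the end, for the whole second after the job is handed in: Clip tray: shaft home in both clips (within 3 mm in height and across, 18 mm along, 0.08 rad), pot and bottle upright (0.1 rad) on the floors of the two square bays, one each. Plain tray: applicator on its feet in the long bay, jar upright on the floor of a square bay. All at rest (x of disperser in the frame of clips between -0.003 and 0.003 m and y of disperser in the frame of clips between -0.018 and 0.018 m and z of disperser in the frame of clips between -0.003 and 0.003 m and angle between the y axis of disperser and the y axis of clips, either way round below 0.08 rad and (((x of pot in the frame of mixing_tray between 0.0158 and 0.0458 m and y of pot in the frame of mixing_tray between 0.0282 and 0.0582 m and z of pot in the frame of mixing_tray between 0 and 0.006 m and angle between pot's own z axis and vertical below 0.1 rad) and (x of bottle in the frame of mixing_tray between 0.0088 and 0.0528 m and y of bottle in the frame of mixing_tray between -0.0662 and -0.0202 m and z of bottle in the frame of mixing_tray between 0 and 0.006 m and angle between bottle's own z axis and vertical below 0.1 rad)) or ((x of pot in the frame of mixing_tray between 0.0158 and 0.0458 m and y of pot in the frame of mixing_tray between -0.0582 and -0.0282 m and z of pot in the frame of mixing_tray between 0 and 0.006 m and angle between pot's own z axis and vertical below 0.1 rad) and (x of bottle in the frame of mixing_tray between 0.0088 and 0.0528 m and y of bottle in the frame of mixing_tray between 0.0202 and 0.0662 m and z of bottle in the frame of mixing_tray between 0 and 0.006 m and angle between bottle's own z axis and vertical below 0.1 rad))) and x of applicator in the frame of coating_tray between -0.056 and -0.03 m and y of applicator in the frame of coating_tray between -0.04 and 0.04 m and z of applicator in the frame of coating_tray between 0 and 0.006 m and angle between applicator's own z axis and vertical below 0.1 rad and ((x of jar in the frame of coating_tray between 0.0158 and 0.0458 m and y of jar in the frame of coating_tray between 0.0282 and 0.0582 m and z of jar in the frame of coating_tray between 0 and 0.006 m and angle between jar's own z axis and vertical below 0.1 rad) or (x of jar in the frame of coating_tray between 0.0158 and 0.0458 m and y of jar in the frame of coating_tray between -0.0582 and -0.0282 m and z of jar in the frame of coating_tray between 0 and 0.006 m and angle between jar's own z axis and vertical below 0.1 rad)) and linear speed of each of disperser, applicator, pot, bottle, jar below 0.02 m/s); the robot touches nothing.
It fails at once if the applicator is dropped: it moves faster than 0.7 m/s with nothing holding it (a fall of about 25 mm) (linear speed of applicator above 0.7 m/s and contact force between applicator and the fingers below 0.05 N).
It fails at once if the pot is dropped: it moves faster than 0.7 m/s with nothing holding it (a fall of about 25 mm) (linear speed of pot above 0.7 m/s and contact force between pot and the fingers below 0.05 N).
It fails at once if the bottle is dropped: it moves faster than 0.7 m/s with nothing holding it (a fall of about 25 mm) (linear speed of bottle above 0.7 m/s and contact force between bottle and the fingers below 0.05 N).
It fails at once if the jar is dropped: it moves faster than 0.7 m/s with nothing holding it (a fall of about 25 mm) (linear speed of jar above 0.7 m/s and contact force between jar and the fingers below 0.05 N).
It also fails if it takes over 133 s, if anything falls off the work surface, if the arm or the gripper's body presses on something with over 40 N, if the wrist force passes 120 N, or if a joint passes its speed limit or range.

## Working session

There is one attempt and no reset: what is moved stays moved. The work goes in short steps, Python scripts to look and compute and a tool call to move; the robot and the scene stay as the last step left them, time stands still between calls to the robot, and variables do not carry over. Pictures are saved under pics/ and viewed, at most 14 in all, crops included, and the job is handed in when it is done.

Besides the shell and the picture viewer there is one more tool, called after ">>>" as a command line: name --argument value ..., lists and objects as JSON in quotes. apply_moves: Moves the arm, as the interface text tells. Its arguments: {"type":"object","properties":{"moves":{"type":"array"},"hand":{"type":"number"}},"required":["moves"]}

```bash
mkdir -p pics
cat > h.py <<'E'
import numpy as np, cv2
from station import r, imaging, models
def ray(pic,px):
    K=np.array(pic["intrinsics"]);R=np.array(pic["orientation"]);e=np.array(pic["eye"])
    d=R@np.linalg.inv(K)@np.array([px[0],px[1],1.0]);return e,d
def at_z(pic,px,z):
    e,d=ray(pic,px);return e+d*(z-e[2])/d[2]
def proj(pic,p):
    K=np.array(pic["intrinsics"]);R=np.array(pic["orientation"]);e=np.array(pic["eye"])
    c=K@(R.T@(np.array(p)-e));return c[:2]/c[2]
E
python3 - <<'E'
from h import *
np.set_printoptions(precision=3,suppress=True)
for n in ["top","side"]:
    p=imaging.capture(n);cv2.imwrite(f"pics/{n}0.png",p["frame"])
    print(n,p["eye"],np.array(p["orientation"]).tolist(),np.array(p["intrinsics"]).tolist())
    for t in ["mixing_tray","coating_tray","clips","disperser","applicator","pot","bottle","jar"]:
        for d in models.place_of(p,t)[:4]:
            a=np.array(d["at"])*[640,480];print(t,round(d["confidence"],2),a,at_z(p,a,0.0)[:2])
print(r.sense())
E
```

```text
top [0.266 0.002 0.902] [[0.013508386276565728, -0.9700433325981266, 0.24255608914666235], [-0.9998948115758693, -0.014385912894347546, -0.001846968828424614], [0.005281030567987358, -0.24250562548550658, -0.9701356257369501]] [[520.1225283584251, 0.0, 319.063384989425], [0.0, 520.1225283584251, 243.6962272459829], [0.0, 0.0, 1.0]]
mixing_tray 0.76 [455.424 253.392] [ 0.477 -0.243]
coating_tray 0.84 [194.816 255.216] [0.467 0.221]
coating_tray 0.15 [325.824 217.2  ] [ 0.541 -0.011]
clips 0.77 [463.104 273.216] [ 0.442 -0.255]
disperser 0.88 [159.104 363.408] [0.279 0.267]
disperser 0.75 [327.104 154.08 ] [ 0.664 -0.012]
applicator 0.94 [322.816 217.2  ] [ 0.541 -0.006]
bottle 0.71 [205.888 151.104] [0.667 0.214]
jar 0.75 [321.408 274.992] [ 0.435 -0.005]
side [-0.168 -0.622  0.548] [[0.690243827221459, -0.34639200214812527, 0.6352763491823744], [-0.7235651511728138, -0.33542210412736606, 0.6032789438319837], [0.004114728537336034, -0.8760733947053658, -0.48216021828690964]] [[482.0446158471595, 0.0, 319.82959115153983], [0.0, 482.0446158471595, 237.11244288672836], [0.0, 0.0, 1.0]]
m
[... 258 characters left out ...]
340.672 251.424] [ 0.539 -0.015]
pot 0.93 [455.104 275.904] [ 0.628 -0.251]
bottle 0.55 [308.608 202.704] [0.673 0.219]
jar 0.98 [304.    267.312] [ 0.435 -0.003]
{'time_s': 0.9, 'joints': array([ 88.099,  22.041,   0.453,  -0.001, -68.411, -14.817]), 'joint_velocities': array([ 0.059,  0.056,  0.006,  0.037,  0.084, -0.034]), 'effort': array([ -0.001, -39.045,  18.762,   4.224,   0.016,  -0.   ]), 'tcp_pos': array([0.18 , 0.599, 0.223]), 'ee_rot': array([[ 0.958, -0.288, -0.   ],
       [-0.288, -0.958,  0.   ],
       [-0.   , -0.   , -1.   ]]), 'wrist_force': array([0.107, 0.335, 0.635]), 'moment': array([-0.001,  0.051,  0.018]), 'gripper_force': 0.0, 'gripper_width': 1.0022160499175519}
```

View pics/top0.png

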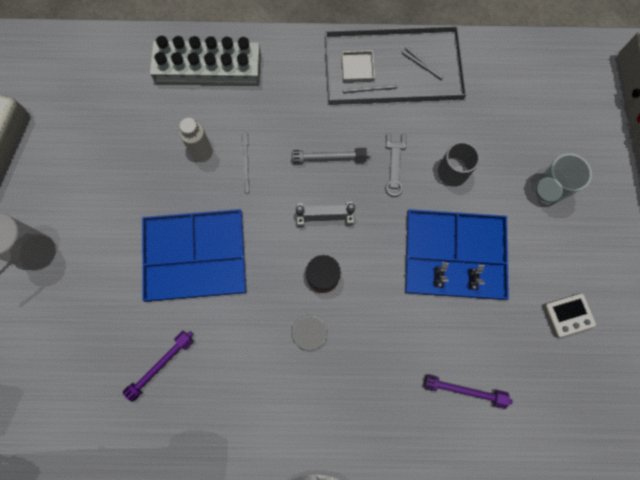

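View pics/side0.png

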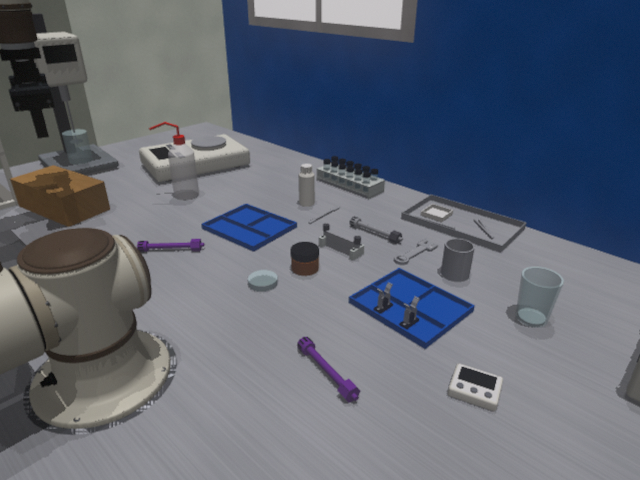

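The scene in top view, with pixels:
- **Disperser:** the plain steel one at (330,156). The purple ones at (159,364) and (467,390) are look-alikes.
- **Pot:** the opaque steel cup at (458,165). The clear beaker is at (570,175).
- **Bottle:** white with a white cap at (195,140). The wash bottle has a red cap.
- **Jar:** amber with a black cap at (322,273). A clear dish is at (309,332).
- **Applicator:** (325,214).

Next I fit silhouettes in both views and make one crop to confirm.

```bash
cat > fit.py <<'E'
from h import *
from scipy.optimize import minimize
def box(x0,x1,y0,y1,z0,z1): return np.array([[x,y,z] for x in(x0,x1) for y in(y0,y1) for z in(z0,z1)])
def cyl(rad,z0,z1,c=(0,0)):
    a=np.linspace(0,2*np.pi,40,endpoint=False)
    return np.array([[c[0]+rad*np.cos(t),c[1]+rad*np.sin(t),z] for z in(z0,z1) for t in a])
def ycyl(rad,y0,y1,zc): return cyl(rad,y0,y1)[:,[0,2,1]]+[0,0,zc]
M=1e-3
PARTS=dict(
 tray=[box(-75,75,-88,88,0,14)*M],
 disperser=[ycyl(6,-48,48,12)*M,ycyl(12,48,68,12)*M,ycyl(12.7,-68,-48,12)*M,ycyl(3,-76,-68,12)*M],
 applicator=[box(-20,20,38,50,0,24)*M,box(-20,20,-50,-38,0,24)*M,cyl(7.5,24,54,(0,44))*M,cyl(7.5,24,54,(0,-44))*M,box(-8,8,-38,38,4,38)*M],
 pot=[cyl(29,0,70)*M],bottle=[cyl(21,0,84)*M,cyl(14,84,109)*M],jar=[cyl(29,0,50)*M])
S=4
def draw(pic,parts,x,y,yaw,z=0):
    im=np.zeros((480*S,640*S),np.uint8);c,s=np.cos(yaw),np.sin(yaw);R=np.array([[c,-s,0],[s,c,0],[0,0,1]])
    for P in parts:
        W=P@R.T+[x,y,z];q=np.array([proj(pic,w) for w in W])
        cv2.fillConvexPoly(im,cv2.convexHull(np.round((q+.5)*S).astype(np.int32)),255)
    return cv2.resize(im,(640,480),interpolation=cv2.INTER_AREA)/255.
def fit(pic,mask,kind,x0,yaws=(0,),z=0):
    m=mask.astype(float);best=None;isr=kind in("pot","bottle","jar")
    def cost(v):
        d=draw(pic,PARTS[kind],v[0],v[1],0 if isr else v[2],z);return 1-np.minimum(d,m).sum()/np.maximum(d,m).sum()
    for yw in yaws:
        v0=np.array([*x0[:2],yw][:2 if isr else 3]);n=len(v0)
        sim=np.vstack([v0]+[v0+np.eye(n)[i]*[.012,.012,.12][i] for i in range(n)])
        o=minimize(cost,v0,method="Nelder-Mead",options=dict(initial_simplex=sim,xatol=2e-4,fatol=1e-4,maxiter=150))
        if best is None or o.fun<best.fun: best=o
    return best
def region(p,t,near):
    c=[d for d in models.cut_out(p,t)]
    if not c: return None
    f=lambda d:np.hypot(*(np.array([np.mean(np.nonzero(d["region"])[1]),np.mean(np.nonzero(d["region"])[0])])-near))
    d=min(c,key=f);return d["region"] if f(d)<25 else None
E
cat > m1.py <<'E'
from fit import *
np.set_printoptions(precision=4,suppress=True)
guess=dict(disperser=(.66,-.012),applicator=(.54,-.008),pot=(.628,-.251),bottle=(.67,.216),jar=(.435,-.004))
tr=dict(mixing=(.477,-.242),coating=(.47,.225))
zc=dict(disperser=.012,applicator=.02,pot=.035,bottle=.05,jar=.025)
for n in ["top","side"]:
    p=imaging.capture(n);f=p["frame"].astype(int)
    if n=="top":
        big=cv2.resize(p["frame"][120:300,150:510],(800,400),interpolation=cv2.INTER_CUBIC);cv2.imwrite("pics/crop.png",big)
    for t,g in guess.items():
        m=region(p,t,proj(p,[*g,zc[t]]))
        if m is None: print(n,t,"none");continue
        yaws=[0] if t not in("disperser","applicator") else ([-1.57,1.57,0,3.14] if t=="disperser" else [0,1.57])
        o=fit(p,m,t,g,yaws);print(n,t,o.x,round(o.fun,3))
    blue=((f[...,0]>f[...,2]+60)&(f[...,0]>f[...,1]+40)).astype(np.uint8)
    if n=="side": blue[:180]=0
    for t,g in tr.items():
        k,l,st,ce=cv2.connectedComponentsWithStats(cv2.morphologyEx(blue,cv2.MORPH_CLOSE,np.ones((9,9),np.uint8)))
        c=proj(p,[*g,.005]);i=min(range(1,k),key=lambda i:np.hypot(*(ce[i]-c))+(1000 if st[i,4]<500 else 0))
        o=fit(p,l==i,"tray",g);print(n,t,o.x,round(o.fun,3))
    print(n,"clips",[(np.array(d["at"])*[640,480],at_z(p,np.array(d["at"])*[640,480],.03)) for d in models.place_of(p,"clips")[:1]])
E
time python3 m1.py
```

```text
top disperser [ 0.6574 -0.016   0.0418] 0.116
top applicator [ 0.5431 -0.0088  0.0525] 0.085
top pot [ 0.6332 -0.2464] 0.036
top bottle [0.6651 0.2216] 0.076
top jar [ 0.4322 -0.0079] 0.066
top mixing [ 0.4756 -0.2429 -0.0505] 0.073
top coating [0.4677 0.2227 0.0979] 0.025
top clips [(array([459.392, 274.32 ]), array([ 0.4337, -0.2397,  0.03  ]))]
side disperser [ 0.6563 -0.0177  0.0483] 0.182
side applicator [ 0.5408 -0.0126  0.0303] 0.098
side pot [ 0.6344 -0.2445] 0.053
side bottle [0.6659 0.2235] 0.102
side jar [ 0.4356 -0.0045] 0.105
side mixing [ 0.4888 -0.2364 -0.0471] 0.188
side coating [0.4812 0.2377 0.0827] 0.162
side clips [(array([399.424, 301.824]), array([ 0.4399, -0.2423,  0.03  ]))]
real	0m19.466s
user	0m16.656s
sys	0m2.082s
```

View pics/crop.png

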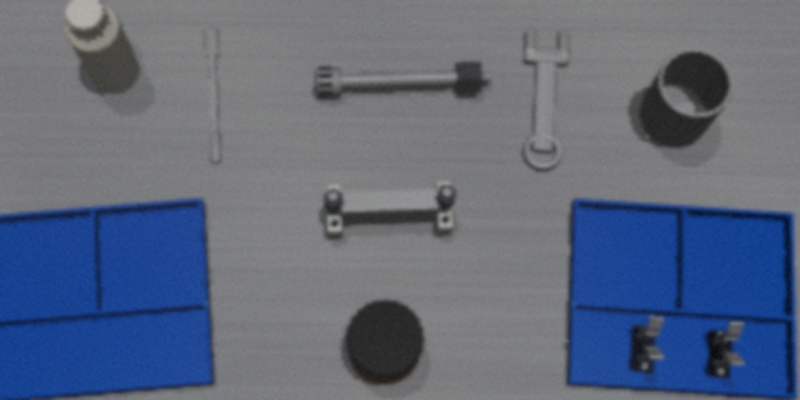

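The crop confirms the plain steel disperser (slotted head left, dark coupling right), the applicator, jar, steel pot and bottle. Side-view tray fits are poor, so I'll refine them with a hue mask and check with an overlay.

```bash
cat > m2.py <<'E'
from fit import *
np.set_printoptions(precision=4,suppress=True)
tr=dict(mixing=(.4756,-.243),coating=(.4677,.2227))
ob=dict(disperser=(.657,-.0165,.045),applicator=(.542,-.0105,.045),pot=(.6338,-.2455,0),bottle=(.6655,.2225,0),jar=(.434,-.0062,0))
for n in ["top","side"]:
    p=imaging.capture(n);h=cv2.cvtColor(p["frame"],cv2.COLOR_BGR2HSV)
    blue=cv2.inRange(h,(100,140,15),(125,255,255));ov=p["frame"].copy()
    for t,g in tr.items():
        d=cv2.dilate((draw(p,PARTS["tray"],*g,0)>0).astype(np.uint8),np.ones((25,25)))
        m=cv2.morphologyEx(((blue>0)&(d>0)).astype(np.uint8),cv2.MORPH_OPEN,np.ones((2,2)))
        cs=cv2.findContours(m,cv2.RETR_EXTERNAL,cv2.CHAIN_APPROX_NONE)[0];q=cv2.convexHull(np.vstack([c for c in cs if len(c)>20]))
        mm=np.zeros((480,640),np.uint8);cv2.fillConvexPoly(mm,q,1)
        o=fit(p,mm,"tray",g);print(n,t,o.x,round(o.fun,3))
        e=draw(p,PARTS["tray"],*o.x);cv2.drawContours(ov,cv2.findContours((e>.5).astype(np.uint8),0,1)[0],-1,(0,255,255),1)
    for t,g in ob.items():
        e=draw(p,PARTS[t],*g);cv2.drawContours(ov,cv2.findContours((e>.5).astype(np.uint8),0,1)[0],-1,(0,255,0),1)
    # seated shaft at expected clip axis
    for yy in(-30,30):
        a=-.05;x,y=.4756,-.2429;P=[]
        for z in(9,51-0):
            lx,ly=-.04275,yy*M;c=proj(p,[x+lx*np.cos(a)-ly*np.sin(a),y+lx*np.sin(a)+ly*np.cos(a),z*M]);P.append(tuple(int(v) for v in c))
        cv2.line(ov,P[0],P[1],(0,0,255),1)
    c=ov[120:310,130:520] if n=="top" else ov[150:350,190:560]
    cv2.imwrite(f"pics/ov_{n}.png",cv2.resize(c,(800,int(800*c.shape[0]/c.shape[1])),interpolation=cv2.INTER_CUBIC))
E
python3 m2.py
```

```text
top mixing [ 0.4739 -0.2444 -0.0499] 0.019
top coating [0.466  0.2194 0.1024] 0.019
side mixing [ 0.4771 -0.2454 -0.0731] 0.041
side coating [0.4773 0.2221 0.128 ] 0.135
```

View pics/ov_top.png

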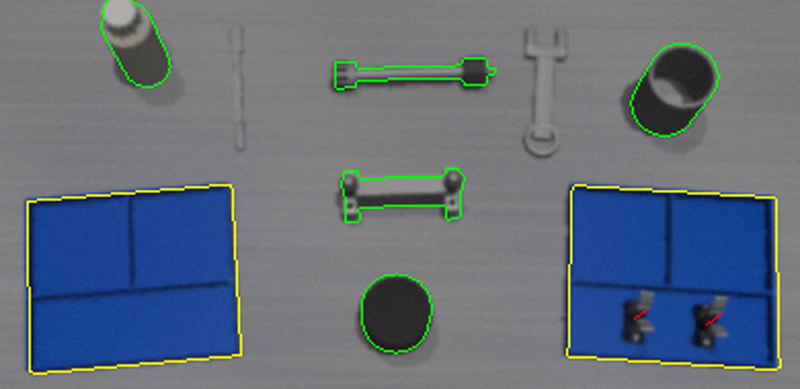

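View pics/ov_side.png

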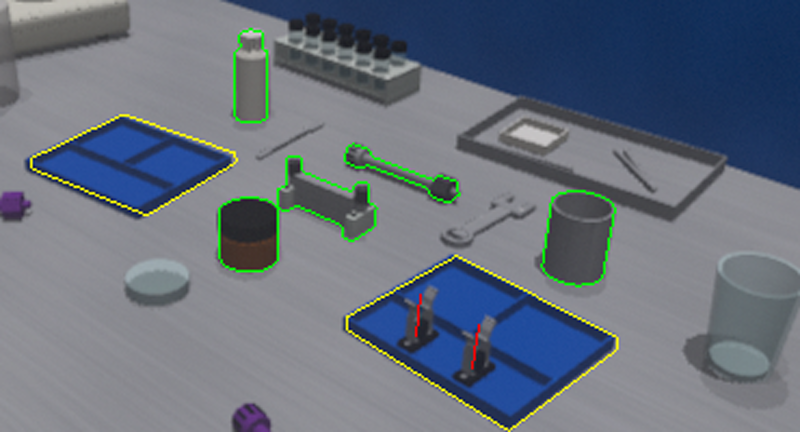

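Overlays sit well on all five things, and the clip axis at tray x = -42.75 mm runs between the leaf tips. The coating tray is at about top px (194,255) and the mixing tray at (457,254). I'll turn the tool so its fingers close along world x.

>>> apply_moves --moves '[[[0,0,0],7.16],[[0,0,0],7.16],[[0,0,0],7.16],[[0,0,0],7.16],[[0,0,0],7.16]]' --hand 0.087

```text
time_s: 2.12
tcp_pos: [0.1798, 0.5986, 0.2226]
ee_rot: [[0.604, -0.797, 0.0], [-0.797, -0.604, 0.0], [0.0, -0.0, -1.0]]
wrist_force: [-1.0, -0.1, 0.2]
gripper_width: 0.999
gripper_force: 0.0
```

>>> apply_moves --moves '[[[0,0,0],7.16],[[0,0,0],7.16],[[0,0,0],7.16],[[0,0,0],7.16],[[0,0,0],7.16]]'

```text
time_s: 2.53
tcp_pos: [0.1798, 0.5986, 0.2226]
ee_rot: [[0.023, -1.0, -0.0], [-1.0, -0.023, -0.0], [0.0, 0.0, -1.0]]
wrist_force: [0.3, 0.3, -0.2]
gripper_width: 1.002
gripper_force: 0.0
```

>>> apply_moves --moves '[[[0,0,0],1.7]]'

```text
time_s: 2.62
tcp_pos: [0.1797, 0.5986, 0.2226]
ee_rot: [[-0.005, -1.0, -0.0], [-1.0, 0.005, -0.0], [0.0, 0.0, -1.0]]
wrist_force: [-0.2, -0.1, -0.0]
gripper_width: 0.997
gripper_force: 0.0
```

```bash
cat > go.py <<'E'
import sys,numpy as np
from station import r
s=r.sense();p=np.array(s["tcp_pos"]);R=np.array(s["ee_rot"])
print("t",s["time_s"],"yaw",round(np.degrees(np.arctan2(R[1,0],R[0,0])),2),"w",s["gripper_width"]*.087,"F",s["gripper_force"])
for a in sys.argv[1:]:
    q=np.array([float(v) for v in a.split(",")]);d=R.T@(q-p);print(np.round(d*1000,1),"mm; rows",round(np.linalg.norm(d)/.0417,2));p=q
E
python3 - <<'E'
from fit import *
p=imaging.capture("side");ov=cv2.resize(p["frame"][195:255,190:310],(800,400),interpolation=cv2.INTER_CUBIC)
for g,c in [((.466,.2194,.1024),(0,255,255)),((.4773,.2221,.128),(0,0,255))]:
    e=cv2.resize(draw(p,PARTS["tray"],*g)[195:255,190:310],(800,400))
    cv2.drawContours(ov,cv2.findContours((e>.5).astype(np.uint8),0,1)[0],-1,c,1)
cv2.imwrite("pics/ct.png",ov)
E
python3 go.py .434,-.006,.15 .434,-.006,.019
```

```text
t 2.6667 yaw -90.18 w 0.086803249917704 F 0.0
[ 603.8 -256.2   72.5] mm; rows 15.82
[ -0.  -0. 131.] mm; rows 3.14
```

View pics/ct.png

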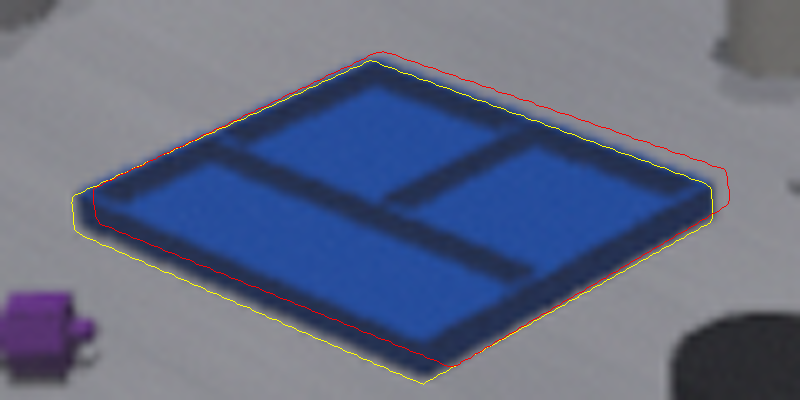

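The yellow outline (top fit) matches, so the coating tray is at about (0.467, 0.2205), yaw 0.105. Jar first.

>>> apply_moves --moves '[[[0.0377,-0.016,0.0045],0],[[0.0377,-0.016,0.0045],0],[[0.0377,-0.016,0.0045],0],[[0.0377,-0.016,0.0045],0],[[0.0377,-0.016,0.0045],0]]'

```text
time_s: 3.08
tcp_pos: [0.2601, 0.4082, 0.2]
ee_rot: [[0.001, -1.0, 0.0], [-1.0, -0.001, 0.0], [-0.0, -0.0, -1.0]]
wrist_force: [0.2, 0.6, 0.1]
gripper_width: 1.002
gripper_force: 0.0
```

>>> apply_moves --moves '[[[0.0377,-0.016,0.0045],0],[[0.0377,-0.016,0.0045],0],[[0.0377,-0.016,0.0045],0],[[0.0377,-0.016,0.0045],0],[[0.0377,-0.016,0.0045],0]]'

```text
time_s: 3.5
tcp_pos: [0.34, 0.2197, 0.1778]
ee_rot: [[0.002, -1.0, 0.001], [-1.0, -0.002, 0.001], [-0.001, -0.001, -1.0]]
wrist_force: [1.2, -0.6, 1.0]
gripper_width: 0.998
gripper_force: 0.0
```

>>> apply_moves --moves '[[[0.0377,-0.016,0.0045],0],[[0.0377,-0.016,0.0045],0],[[0.0377,-0.016,0.0045],0],[[0.0377,-0.016,0.0045],0],[[0.0377,-0.016,0.0045],0]]'

```text
time_s: 3.92
tcp_pos: [0.4202, 0.0311, 0.1554]
ee_rot: [[0.001, -1.0, 0.002], [-1.0, -0.001, 0.001], [-0.001, -0.002, -1.0]]
wrist_force: [1.0, 1.1, 0.4]
gripper_width: 1.001
gripper_force: 0.0
```

>>> apply_moves --moves '[[[0.0377,-0.016,0.0045],0],[[0,0,0],0],[[0,0,0],0]]'

```text
time_s: 4.17
tcp_pos: [0.4358, -0.0069, 0.1502]
ee_rot: [[-0.005, -1.0, -0.001], [-1.0, 0.005, -0.0], [0.0, 0.001, -1.0]]
wrist_force: [-0.5, 1.4, 0.0]
gripper_width: 0.997
gripper_force: 0.0
```

```bash
python3 go.py .434,-.006,.019 .434,-.006,.1
```

```text
t 4.1667 yaw -90.29 w 0.08673351749754493 F 0.0
[ -0.9   1.7 131.2] mm; rows 3.15
[  0.    0.1 -81. ] mm; rows 1.94
```

>>> apply_moves --moves '[[[-0.001,0.0017,0.036],0],[[0,0,0.036],0],[[0,0,0.036],0],[[0,0,0.0232],0],[[0,0,0],0]]'

```text
time_s: 4.58
tcp_pos: [0.4304, -0.0035, 0.0159]
ee_rot: [[0.002, -1.0, -0.009], [-1.0, -0.002, -0.003], [0.003, 0.009, -1.0]]
wrist_force: [-0.7, -0.2, -0.0]
gripper_width: 1.0
gripper_force: 0.0
```

>>> apply_moves --moves '[[[0,0,0],0],[[0,0,0],0],[[0,0,0],0],[[0,0,0],0],[[0,0,0],0]]' --hand 0.0

```text
time_s: 5.0
tcp_pos: [0.4346, -0.0033, 0.0207]
ee_rot: [[-0.0, -1.0, 0.003], [-1.0, 0.0, 0.001], [-0.001, -0.003, -1.0]]
wrist_force: [-1.5, 0.9, 0.4]
gripper_width: 0.704
gripper_force: 0.7
```

>>> apply_moves --moves '[[[0,0,0],0],[[0,0,0],0],[[0,0,0],0]]'

```text
time_s: 5.25
tcp_pos: [0.4338, -0.0036, 0.0203]
ee_rot: [[-0.0, -1.0, 0.0], [-1.0, 0.0, 0.0], [-0.0, -0.0, -1.0]]
wrist_force: [-2.7, 1.1, 7.5]
gripper_width: 0.662
gripper_force: 30.0
```

>>> apply_moves --moves '[[[0,0,-0.02],0],[[0,0,-0.04],0],[[0,0,-0.02],0],[[-0.0187,-0.0068,0],0],[[-0.0373,-0.0136,0],0]]'

```text
time_s: 5.67
tcp_pos: [0.4532, 0.0507, 0.1009]
ee_rot: [[-0.006, -1.0, 0.001], [-1.0, 0.006, 0.001], [-0.001, -0.001, -1.0]]
wrist_force: [1.4, -1.1, -2.5]
gripper_width: 0.658
gripper_force: 30.0
```

>>> apply_moves --moves '[[[-0.0373,-0.0136,0],0],[[-0.0373,-0.0136,0],0],[[-0.0373,-0.0136,0],0],[[-0.0187,-0.007,0],0],[[0,0,0],0]]'

```text
time_s: 6.08
tcp_pos: [0.5042, 0.187, 0.0994]
ee_rot: [[0.003, -1.0, 0.003], [-1.0, -0.003, 0.002], [-0.002, -0.003, -1.0]]
wrist_force: [0.9, -0.3, -1.5]
gripper_width: 0.663
gripper_force: 30.0
```

>>> apply_moves --moves '[[[0,0,0],0],[[0,0,0],0]]'

```text
time_s: 6.25
tcp_pos: [0.5012, 0.182, 0.0989]
ee_rot: [[-0.001, -1.0, -0.002], [-1.0, 0.001, -0.001], [0.001, 0.002, -1.0]]
wrist_force: [0.6, -0.4, -1.3]
gripper_width: 0.66
gripper_force: 30.0
```

```bash
python3 - <<'E'
from fit import *
p=imaging.capture("side");cv2.imwrite("pics/jar.png",p["frame"][120:360,120:440])
p=imaging.capture("top")
for d in models.place_of(p,"jar"): print(d["confidence"],at_z(p,np.array(d["at"])*[640,480],.08))
E
python3 go.py .5021,.183,.0235
```

```text
t 6.4 yaw -90.09 w 0.057551591285714576 F 29.999886620789766
[-1.4 -0.5 75.9] mm; rows 1.82
```

View pics/jar.png

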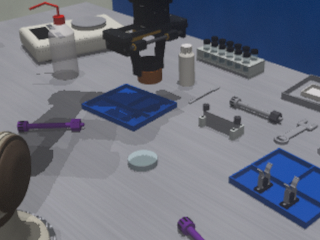

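The picture shows the jar held upright at crop (150,75), above the tray's right-hand bay. I'll lower it gently.

>>> apply_moves --moves '[[[-0.001,-0.0005,0.03],0],[[0,0,0.026],0],[[0,0,0.01],0],[[0,0,0.005],0],[[0,0,0.002],0]]'

```text
time_s: 6.82
tcp_pos: [0.5027, 0.1833, 0.0261]
ee_rot: [[-0.001, -1.0, -0.001], [-1.0, 0.001, -0.001], [0.001, 0.001, -1.0]]
wrist_force: [0.2, 0.6, -2.1]
gripper_width: 0.661
gripper_force: 30.0
```

>>> apply_moves --moves '[[[0,0,0.001],0],[[0,0,0.001],0],[[0,0,0],0],[[0,0,0],0]]'

```text
time_s: 7.15
tcp_pos: [0.5031, 0.1842, 0.0252]
ee_rot: [[-0.0, -1.0, 0.001], [-1.0, 0.0, 0.001], [-0.001, -0.001, -1.0]]
wrist_force: [0.2, -0.7, -0.7]
gripper_width: 0.66
gripper_force: 30.0
```

>>> apply_moves --moves '[[[0,0,0.0015],0],[[0,0,0.001],0],[[0,0,0],0],[[0,0,0],0]]'

```text
time_s: 7.48
tcp_pos: [0.5032, 0.1843, 0.0234]
ee_rot: [[0.0, -1.0, 0.001], [-1.0, -0.0, 0.001], [-0.001, -0.001, -1.0]]
wrist_force: [-2.0, -0.4, 6.5]
gripper_width: 0.658
gripper_force: 30.0
```

>>> apply_moves --moves '[[[0,0,0],0],[[0,0,0],0],[[0,0,0],0],[[0,0,0],0]]' --hand 0.08

```text
time_s: 7.82
tcp_pos: [0.5027, 0.1839, 0.0218]
ee_rot: [[-0.0, -1.0, 0.0], [-1.0, 0.0, 0.0], [-0.0, -0.0, -1.0]]
wrist_force: [-0.6, -0.4, -0.3]
gripper_width: 0.867
gripper_force: 0.0
```

>>> apply_moves --moves '[[[0,0,-0.01],0],[[0,0,-0.03],0],[[0,0,-0.04],0],[[0,0,-0.015],0],[[0,0,0],0]]'

```text
time_s: 8.23
tcp_pos: [0.5054, 0.1855, 0.1222]
ee_rot: [[0.001, -1.0, 0.009], [-1.0, -0.001, 0.005], [-0.005, -0.009, -1.0]]
wrist_force: [0.5, -0.2, 0.1]
gripper_width: 0.919
gripper_force: 0.0
```

```bash
python3 go.py .542,-.0105,.12 .542,-.0105,.012
```

```text
t 8.2333 yaw -89.96 w 0.07997895998571704 F 0.0
[196.1 -36.4   1.5] mm; rows 4.78
[  0.6   1.  108. ] mm; rows 2.59
```

>>> apply_moves --moves '[[[0.0195,-0.0039,0],0],[[0.0389,-0.0079,0],0],[[0.0389,-0.0079,0],0],[[0.0389,-0.0079,0],0],[[0.0389,-0.0079,0],0]]' --hand 0.06

```text
time_s: 8.65
tcp_pos: [0.5376, 0.0071, 0.1165]
ee_rot: [[0.0, -1.0, -0.001], [-1.0, -0.0, -0.0], [0.0, 0.001, -1.0]]
wrist_force: [1.3, 0.8, 0.2]
gripper_width: 0.703
gripper_force: 0.0
```

>>> apply_moves --moves '[[[0.0195,-0.0039,0],0],[[0,0,0],-2.6],[[0,0,0],0],[[0,0,0],0],[[0,0,0],0]]'

```text
time_s: 9.07
tcp_pos: [0.5417, -0.0103, 0.1166]
ee_rot: [[0.045, -0.999, -0.001], [-0.999, -0.045, -0.0], [0.0, 0.001, -1.0]]
wrist_force: [-0.6, 0.2, 0.5]
gripper_width: 0.689
gripper_force: 0.0
```

```bash
python3 - <<'E'
from fit import *
np.set_printoptions(precision=4,suppress=True)
p=imaging.capture("side");m=region(p,"applicator",proj(p,[.542,-.01,.02]))
if m is not None: print(fit(p,m,"applicator",(.542,-.0105),[.04]))
m=region(p,"jar",proj(p,[.503,.184,.028]))
if m is not None: o=fit(p,m,"jar",(.503,.184),z=.003);print(o.x,o.fun)
E
python3 go.py .542,-.0105,.012
```

```text
[0.5024 0.1799] 0.055688819904990194
t 9.2167 yaw -87.36 w 0.06006621973383831 F 0.0
[ 5.000e-01 -1.000e-01  1.048e+02] mm; rows 2.51
```

Jar sits at (0.502, 0.180), on target. Now the applicator.

>>> apply_moves --moves '[[[0,0,0.03],0],[[0,0,0.038],0],[[0,0,0.026],0],[[0,0,0.01],0],[[0,0,0],0]]'

```text
time_s: 9.63
tcp_pos: [0.5402, -0.0107, 0.0105]
ee_rot: [[0.046, -0.999, -0.006], [-0.999, -0.046, -0.001], [0.001, 0.006, -1.0]]
wrist_force: [0.6, -1.1, 0.8]
gripper_width: 0.687
gripper_force: 0.0
```

>>> apply_moves --moves '[[[0,0,0],0],[[0,0,0],0],[[0,0,0],0],[[0,0,0],0],[[0,0,0],0]]' --hand 0.0

```text
time_s: 10.05
tcp_pos: [0.5427, -0.0106, 0.014]
ee_rot: [[0.045, -0.999, 0.002], [-0.999, -0.045, 0.001], [-0.001, -0.002, -1.0]]
wrist_force: [-0.9, 1.4, 0.8]
gripper_width: 0.399
gripper_force: 0.0
```

>>> apply_moves --moves '[[[0,0,0],0],[[0,0,0],0],[[0,0,0],0],[[0,0,0],0],[[0,0,0],0]]'

```text
time_s: 10.47
tcp_pos: [0.5426, -0.0107, 0.0132]
ee_rot: [[0.045, -0.999, 0.001], [-0.999, -0.045, 0.0], [-0.0, -0.001, -1.0]]
wrist_force: [0.4, 0.9, 2.3]
gripper_width: 0.183
gripper_force: 30.0
```

>>> apply_moves --moves '[[[0,0,-0.02],0],[[0,0,-0.035],0],[[0,0,-0.03],0],[[0,0,-0.01],-3.4],[[0,0,0],0]]'

```text
time_s: 10.88
tcp_pos: [0.5433, -0.0104, 0.1104]
ee_rot: [[0.105, -0.994, 0.005], [-0.994, -0.105, 0.001], [-0.001, -0.005, -1.0]]
wrist_force: [0.3, 0.4, -3.3]
gripper_width: 0.184
gripper_force: 30.0
```

>>> apply_moves --moves '[[[0,0,0],0],[[0,0,0],0],[[0,0,0],0]]'

```text
time_s: 11.13
tcp_pos: [0.5404, -0.011, 0.1058]
ee_rot: [[0.103, -0.995, -0.004], [-0.995, -0.103, -0.001], [0.0, 0.005, -1.0]]
wrist_force: [-0.1, -0.3, -1.7]
gripper_width: 0.183
gripper_force: 30.0
```

```bash
python3 go.py .4245,.216,.109 .4245,.216,.0162
```

```text
t 11.1333 yaw -84.09 w 0.01590630837855476 F 29.998007845133543
[-237.8   91.9   -2.9] mm; rows 6.11
[-0.  -0.4 92.8] mm; rows 2.23
```

>>> apply_moves --moves '[[[-0.017,0.0066,0],0],[[-0.034,0.0131,0],0],[[-0.034,0.0131,0],0],[[-0.034,0.0131,0],0],[[-0.034,0.0131,0],0]]'

```text
time_s: 11.55
tcp_pos: [0.4657, 0.1359, 0.1064]
ee_rot: [[0.103, -0.995, -0.003], [-0.995, -0.103, -0.002], [0.001, 0.003, -1.0]]
wrist_force: [0.1, 1.0, -1.9]
gripper_width: 0.184
gripper_force: 30.0
```

>>> apply_moves --moves '[[[-0.034,0.0131,0],0],[[-0.034,0.0131,0],0],[[-0.017,0.0066,0],0],[[0,0,0],0],[[0,0,0],0]]'

```text
time_s: 11.97
tcp_pos: [0.4248, 0.2168, 0.1067]
ee_rot: [[0.106, -0.994, -0.002], [-0.994, -0.106, -0.002], [0.002, 0.002, -1.0]]
wrist_force: [0.0, -0.2, -2.3]
gripper_width: 0.181
gripper_force: 30.0
```

>>> apply_moves --moves '[[[0,0,0],0],[[0,0,0],0],[[0,0,0],0]]'

```text
time_s: 12.22
tcp_pos: [0.4261, 0.2154, 0.1075]
ee_rot: [[0.103, -0.995, -0.001], [-0.995, -0.103, -0.001], [0.001, 0.001, -1.0]]
wrist_force: [-0.7, -0.1, -2.4]
gripper_width: 0.184
gripper_force: 30.0
```

```bash
python3 go.py .4245,.216,.0162;python3 - <<'E'
from fit import *
p=imaging.capture("top");cv2.imwrite("pics/app.png",cv2.resize(p["frame"][170:330,110:310],(600,480)))
E
```

```text
t 12.2167 yaw -84.12 w 0.016028756267424442 F 29.99789809808135
[-0.8  1.4 91.3] mm; rows 2.19
```

View pics/app.png

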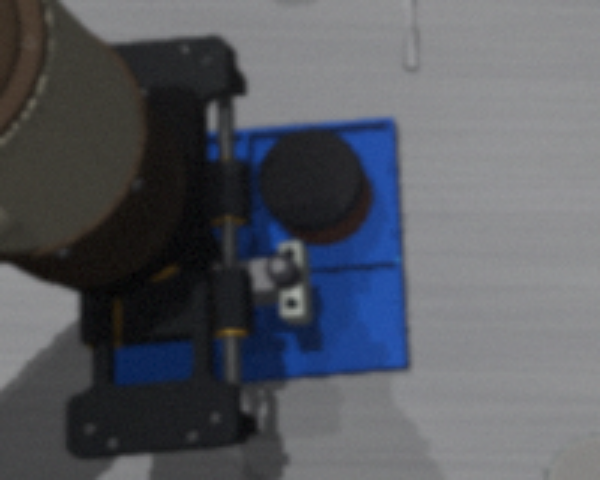

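The jar stands in the right-hand bay (crop (315,190)) and the applicator hangs over the long bay (290,280). Lowering it.

>>> apply_moves --moves '[[[-0.001,0.0014,0.025],0],[[0,0,0.03],0],[[0,0,0.02],0],[[0,0,0.008],0],[[0,0,0.003],0]]'

```text
time_s: 12.68
tcp_pos: [0.424, 0.2161, 0.0205]
ee_rot: [[0.103, -0.995, -0.002], [-0.995, -0.103, -0.002], [0.002, 0.002, -1.0]]
wrist_force: [-0.3, 0.1, -2.8]
gripper_width: 0.179
gripper_force: 30.0
```

>>> apply_moves --moves '[[[0,0,0.002],0],[[0,0,0.001],0],[[0,0,0],0],[[0,0,0],0],[[0,0,0],0]]'

```text
time_s: 13.1
tcp_pos: [0.4248, 0.2177, 0.0197]
ee_rot: [[0.104, -0.995, 0.001], [-0.995, -0.104, 0.001], [-0.001, -0.002, -1.0]]
wrist_force: [0.5, 0.1, -2.5]
gripper_width: 0.181
gripper_force: 30.0
```

```bash
python3 go.py .4245,.216,.0162; python3 -c "
from station import r;print(r.sense()['wrist_force'])"
```

```text
t 13.1 yaw -84.01 w 0.015775468178209042 F 29.997930228710175
[1.7 0.5 3.5] mm; rows 0.09
[ 0.46090703  0.08298063 -2.46075934]
```

>>> apply_moves --moves '[[[0,0,0.0015],0],[[0,0,0.001],0],[[0,0,0.001],0],[[0,0,0],0],[[0,0,0],0]]'

```text
time_s: 13.52
tcp_pos: [0.4245, 0.2174, 0.0162]
ee_rot: [[0.105, -0.995, 0.0], [-0.995, -0.105, 0.0], [-0.0, -0.0, -1.0]]
wrist_force: [-2.2, 0.1, 5.2]
gripper_width: 0.185
gripper_force: 30.0
```

>>> apply_moves --moves '[[[0,0,0],0],[[0,0,0],0]]'

```text
time_s: 13.68
tcp_pos: [0.4244, 0.2174, 0.0162]
ee_rot: [[0.105, -0.995, 0.0], [-0.995, -0.105, 0.0], [-0.0, -0.0, -1.0]]
wrist_force: [-3.5, -0.1, 6.0]
gripper_width: 0.176
gripper_force: 30.0
```

>>> apply_moves --moves '[[[0,0,0],0],[[0,0,0],0],[[0,0,0],0],[[0,0,0],0]]' --hand 0.034

```text
time_s: 14.02
tcp_pos: [0.4245, 0.2174, 0.0154]
ee_rot: [[0.104, -0.995, 0.0], [-0.995, -0.104, 0.0], [-0.0, -0.0, -1.0]]
wrist_force: [0.5, 0.3, 0.2]
gripper_width: 0.361
gripper_force: 0.0
```

>>> apply_moves --moves '[[[0,0,-0.01],0],[[0,0,-0.025],0],[[0,0,-0.04],0],[[0,0,-0.03],0],[[0,0,0],0]]'

```text
time_s: 14.43
tcp_pos: [0.4278, 0.2201, 0.1264]
ee_rot: [[0.106, -0.994, 0.01], [-0.994, -0.106, 0.008], [-0.007, -0.011, -1.0]]
wrist_force: [-0.1, 1.1, -0.0]
gripper_width: 0.387
gripper_force: 0.0
```

```bash
python3 go.py .657,-.0165,.12 .657,-.0165,.003
python3 - <<'E'
from fit import *
p=imaging.capture("side")
m=region(p,"applicator",proj(p,[.4245,.217,.025]))
if m is not None: o=fit(p,m,"applicator",(.4245,.217),[.1],z=.003);print(o.x,o.fun)
p=imaging.capture("top");m=region(p,"disperser",proj(p,[.657,-.016,.012]))
if m is not None: o=fit(p,m,"disperser",(.657,-.016),[.045]);print(o.x,o.fun)
E
```

```text
t 14.4333 yaw -83.92 w 0.03366548487740556 F 0.0
[ 259.5 -202.7    6.9] mm; rows 7.9
[  0.8   1.3 117. ] mm; rows 2.81
[0.42385802 0.21788297 0.08072039] 0.11378559078961836
[ 0.65683938 -0.01571407  0.04830168] 0.1383900274667229
```

>>> apply_moves --moves '[[[0.0143,-0.0115,0],0],[[0.0286,-0.023,0],0],[[0.0286,-0.023,0],0],[[0.0286,-0.023,0],0],[[0.0286,-0.023,0],0]]'

```text
time_s: 15.05
tcp_pos: [0.5408, 0.0984, 0.1184]
ee_rot: [[0.105, -0.994, -0.003], [-0.995, -0.105, -0.002], [0.001, 0.004, -1.0]]
wrist_force: [1.7, -0.2, 0.2]
gripper_width: 0.393
gripper_force: 0.0
```

>>> apply_moves --moves '[[[0.0286,-0.023,0],0],[[0.0286,-0.023,0],0],[[0.0286,-0.023,0],0],[[0.0286,-0.023,0],0],[[0.0143,-0.0115,0],0]]' --hand 0.05

```text
time_s: 15.47
tcp_pos: [0.6584, -0.0205, 0.1174]
ee_rot: [[0.102, -0.995, -0.003], [-0.995, -0.102, -0.001], [0.001, 0.003, -1.0]]
wrist_force: [0.4, 1.0, 0.8]
gripper_width: 0.564
gripper_force: 0.0
```

>>> apply_moves --moves '[[[0,0,0],3.4],[[0,0,0],0],[[0,0,0],0],[[0,0,0],0]]'

```text
time_s: 15.8
tcp_pos: [0.6562, -0.0168, 0.1191]
ee_rot: [[0.047, -0.999, -0.002], [-0.999, -0.047, -0.0], [0.0, 0.002, -1.0]]
wrist_force: [-0.1, 0.1, -0.2]
gripper_width: 0.575
gripper_force: 0.0
```

```bash
python3 go.py .657,-.0165,.003
```

```text
t 15.8 yaw -87.32 w 0.05004268458073172 F 0.0
[ -0.3  -1.1 116.1] mm; rows 2.78
```

>>> apply_moves --moves '[[[0,-0.001,0.03],0],[[0,0,0.035],0],[[0,0,0.03],0],[[0,0,0.013],0],[[0,0,0],0]]'

```text
time_s: 16.22
tcp_pos: [0.6545, -0.0167, 0.008]
ee_rot: [[0.046, -0.999, -0.009], [-0.999, -0.046, -0.001], [0.001, 0.009, -1.0]]
wrist_force: [-0.4, 0.7, 0.4]
gripper_width: 0.573
gripper_force: 0.0
```

>>> apply_moves --moves '[[[0,0,0],0],[[0,0,0],0],[[0,0,0],0]]'

```text
time_s: 16.47
tcp_pos: [0.6594, -0.0166, 0.0145]
ee_rot: [[0.046, -0.999, 0.004], [-0.999, -0.046, 0.0], [-0.0, -0.004, -1.0]]
wrist_force: [0.4, -0.9, 0.5]
gripper_width: 0.574
gripper_force: 0.0
```

>>> apply_moves --moves '[[[0,0,0.004],0],[[0,0,0.003],0],[[0,0,0.001],0],[[0,0,0],0],[[0,0,0],0]]'

```text
time_s: 16.88
tcp_pos: [0.658, -0.0172, 0.0043]
ee_rot: [[0.045, -0.999, -0.0], [-0.999, -0.045, -0.0], [0.0, 0.0, -1.0]]
wrist_force: [0.1, 0.5, 0.4]
gripper_width: 0.575
gripper_force: 0.0
```

>>> apply_moves --moves '[[[0,0,0],0],[[0,0,0],0]]'

```text
time_s: 17.05
tcp_pos: [0.6582, -0.0172, 0.0044]
ee_rot: [[0.045, -0.999, 0.0], [-0.999, -0.045, 0.0], [-0.0, -0.0, -1.0]]
wrist_force: [-1.0, -1.1, -0.8]
gripper_width: 0.574
gripper_force: 0.0
```

Down 2 mm more, then close and lift.

>>> apply_moves --moves '[[[0,0,0.002],0],[[0,0,0],0],[[0,0,0],0],[[0,0,0],0],[[0,0,0],0]]' --hand 0.0

```text
time_s: 17.47
tcp_pos: [0.6581, -0.0172, 0.0024]
ee_rot: [[0.045, -0.999, 0.0], [-0.999, -0.045, -0.0], [0.0, -0.0, -1.0]]
wrist_force: [0.7, -0.2, 0.3]
gripper_width: 0.279
gripper_force: 0.0
```

>>> apply_moves --moves '[[[0,0,0],0],[[0,0,0],0],[[0,0,0],0],[[0,0,0],0],[[0,0,0],0]]'

```text
time_s: 17.88
tcp_pos: [0.6579, -0.0171, 0.0024]
ee_rot: [[0.045, -0.999, -0.0], [-0.999, -0.045, -0.0], [0.0, 0.0, -1.0]]
wrist_force: [-1.2, 1.2, 0.4]
gripper_width: 0.127
gripper_force: 30.0
```

```bash
python3 go.py .4323,-.2422,.12
```

```text
t 17.8833 yaw -87.42 w 0.011048133018011578 F 30.000666975975037
[ 214.7  235.6 -117.6] mm; rows 8.15
```

>>> apply_moves --moves '[[[0,0,-0.02],0],[[0,0,-0.035],0],[[0,0,-0.035],0],[[0,0,-0.02],0],[[0,0,0],5.6]]'

```text
time_s: 18.3
tcp_pos: [0.6617, -0.0169, 0.1187]
ee_rot: [[-0.053, -0.999, 0.012], [-0.999, 0.053, 0.001], [-0.001, -0.011, -1.0]]
wrist_force: [-0.1, 0.0, -1.0]
gripper_width: 0.122
gripper_force: 30.0
```

>>> apply_moves --moves '[[[0,0,0],0],[[0,0,0],0],[[0,0,0],0],[[0,0,0],0]]'

```text
time_s: 18.63
tcp_pos: [0.6572, -0.0173, 0.1108]
ee_rot: [[-0.052, -0.999, -0.003], [-0.999, 0.052, -0.0], [0.001, 0.003, -1.0]]
wrist_force: [0.5, 0.4, -1.4]
gripper_width: 0.125
gripper_force: 30.0
```

```bash
python3 go.py .4323,-.2422,.11
```

```text
t 18.6333 yaw -92.96 w 0.010843303840791532 F 29.99921053647995
[236.2 213.    1.5] mm; rows 7.63
```

>>> apply_moves --moves '[[[0.0131,0.0118,0],0],[[0.0262,0.0237,0],0],[[0.0262,0.0237,0],0],[[0.0262,0.0237,0],0],[[0.0262,0.0237,0],0]]'

```text
time_s: 19.05
tcp_pos: [0.5437, -0.1301, 0.1114]
ee_rot: [[-0.051, -0.999, -0.002], [-0.999, 0.051, -0.0], [0.0, 0.002, -1.0]]
wrist_force: [-0.5, -1.5, -1.0]
gripper_width: 0.123
gripper_force: 30.0
```

>>> apply_moves --moves '[[[0.0262,0.0237,0],0],[[0.0262,0.0237,0],0],[[0.0262,0.0237,0],0],[[0.0262,0.0237,0],0],[[0.0131,0.0118,0],0]]'

```text
time_s: 19.47
tcp_pos: [0.4291, -0.2428, 0.1116]
ee_rot: [[-0.054, -0.999, -0.003], [-0.999, 0.054, 0.001], [-0.001, 0.003, -1.0]]
wrist_force: [-0.3, 0.3, -0.4]
gripper_width: 0.129
gripper_force: 30.0
```

>>> apply_moves --moves '[[[0,0,0.01],0],[[0,0,0.015],0],[[0,0,0],0],[[0,0,0],0],[[0,0,0],0]]'

```text
time_s: 19.88
tcp_pos: [0.4332, -0.2414, 0.0875]
ee_rot: [[-0.052, -0.999, -0.0], [-0.999, 0.052, -0.0], [0.0, 0.0, -1.0]]
wrist_force: [-0.4, 0.0, -0.5]
gripper_width: 0.125
gripper_force: 30.0
```

>>> apply_moves --moves '[[[0,0,0],0],[[0,0,0],0],[[0,0,0],0],[[0,0,0],0]]'

```text
time_s: 20.22
tcp_pos: [0.433, -0.2413, 0.0877]
ee_rot: [[-0.052, -0.999, 0.001], [-0.999, 0.052, -0.0], [0.0, -0.001, -1.0]]
wrist_force: [-0.0, 0.7, -2.1]
gripper_width: 0.126
gripper_force: 30.0
```

```bash
python3 go.py .4323,-.2422,.06
python3 - <<'E'
from fit import *
p=imaging.capture("side");c=p["frame"][210:350,320:500]
cv2.imwrite("pics/clip.png",cv2.resize(c,(771,600),interpolation=cv2.INTER_CUBIC))
p=imaging.capture("top");c=p["frame"][190:310,390:520]
cv2.imwrite("pics/clipt.png",cv2.resize(c,(520,480),interpolation=cv2.INTER_CUBIC))
E
```

```text
t 20.2167 yaw -93.0 w 0.011004034802450506 F 29.99907821416855
[ 0.9  0.7 27.7] mm; rows 0.66
```

View pics/clip.png

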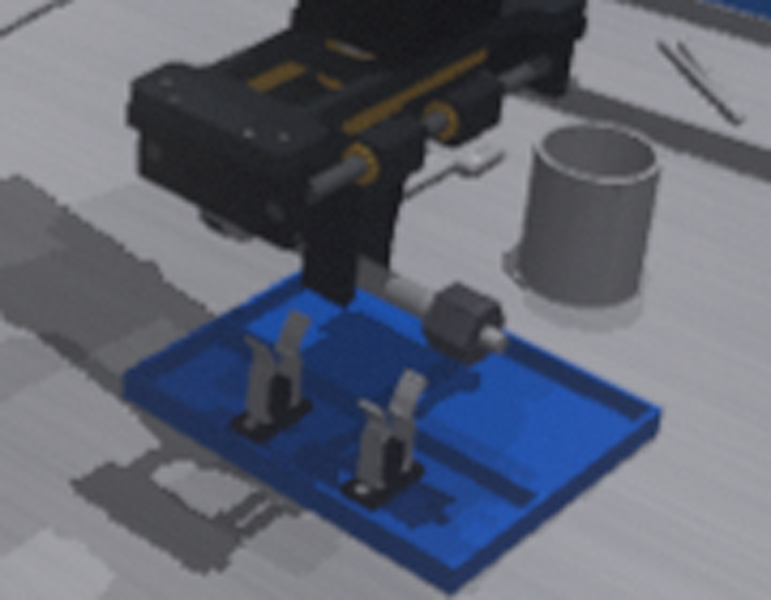

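The side crop shows the disperser level in the grip. Leaf tips are at about (258,343)/(297,318) on the far clip and (370,405)/(410,378) on the near clip. I'll turn those tips into an axis estimate, together with the ones seen from the top.

Run:
```python
from fit import *
np.set_printoptions(precision=4,suppress=True)
p=imaging.capture("side");f=771/180
for a,b in [((258,343),(297,318)),((370,405),(410,378))]:
    A,B=[at_z(p,(320+q[0]/f,210+q[1]/f),.052) for q in(a,b)];print("side",A[:2],B[:2],(A+B)[:2]/2)
p=imaging.capture("top")
f=800/390
for a,b in [((647,298),(645,323)),((720,302),(718,327))]:
    A,B=[at_z(p,(130+q[0]/f,120+q[1]/f),.052) for q in(a,b)];print("top",A[:2],B[:2],(A+B)[:2]/2)
for y in(.03,-.03):
    a=-.053;print("model",.475-.04275*np.cos(a)-y*np.sin(a),-.2445-.04275*np.sin(a)+y*np.cos(a))
```

```text
side [ 0.4191 -0.2133] [ 0.4452 -0.214 ] [ 0.4321 -0.2137]
side [ 0.4159 -0.2715] [ 0.4423 -0.2727] [ 0.4291 -0.2721]
top [ 0.4445 -0.2111] [ 0.4238 -0.2085] [ 0.4341 -0.2098]
top [ 0.442  -0.2704] [ 0.4214 -0.2675] [ 0.4317 -0.2689]
model 0.4338992840409385 -0.21227743573747504
model 0.43072077260185476 -0.2721931854618306
```

View pics/clipt.png

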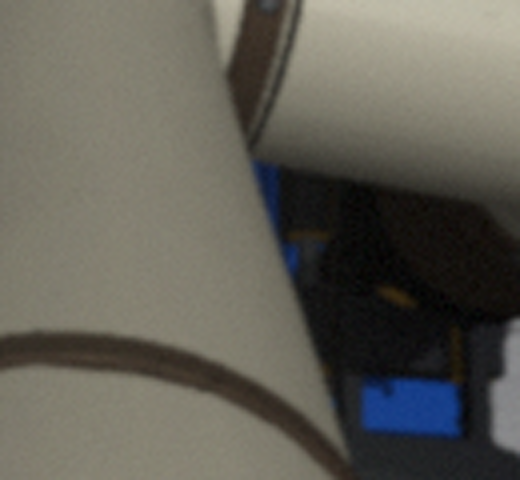

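The side, top and model estimates agree on the clip axis, mid (0.432, -0.242). Pressing down.

>>> apply_moves --moves '[[[0.0007,0.001,0.015],0],[[0,0,0.02],0],[[0,0,0.01],0],[[0,0,0],0],[[0,0,0],0]]'

```text
time_s: 20.83
tcp_pos: [0.4316, -0.2421, 0.0421]
ee_rot: [[-0.052, -0.999, -0.001], [-0.999, 0.052, -0.0], [0.0, 0.001, -1.0]]
wrist_force: [0.4, -0.0, -1.1]
gripper_width: 0.125
gripper_force: 30.0
```

>>> apply_moves --moves '[[[0,0,0.003],0],[[0,0,0.003],0],[[0,0,0.003],0],[[0,0,0],0],[[0,0,0],0]]'

```text
time_s: 21.25
tcp_pos: [0.4317, -0.242, 0.0334]
ee_rot: [[-0.053, -0.999, 0.0], [-0.999, 0.053, -0.0], [0.0, -0.0, -1.0]]
wrist_force: [-0.4, -0.5, -1.4]
gripper_width: 0.129
gripper_force: 30.0
```

>>> apply_moves --moves '[[[0,0,0.003],0],[[0,0,0.002],0],[[0,0,0.002],0],[[0,0,0],0],[[0,0,0],0]]'

```text
time_s: 21.67
tcp_pos: [0.433, -0.2427, 0.0277]
ee_rot: [[-0.052, -0.999, 0.003], [-0.999, 0.052, -0.001], [0.001, -0.003, -1.0]]
wrist_force: [-0.6, -0.3, 5.9]
gripper_width: 0.124
gripper_force: 30.0
```

>>> apply_moves --moves '[[[0,0,0.002],0],[[0,0,0.002],0],[[0,0,0],0],[[0,0,0],0],[[0,0,0],0]]'

```text
time_s: 22.08
tcp_pos: [0.4326, -0.2423, 0.0227]
ee_rot: [[-0.052, -0.999, 0.002], [-0.999, 0.052, -0.001], [0.001, -0.002, -1.0]]
wrist_force: [1.3, -0.6, -0.2]
gripper_width: 0.131
gripper_force: 30.0
```

>>> apply_moves --moves '[[[0,0,0.002],0],[[0,0,0.002],0],[[0,0,0],0],[[0,0,0],0],[[0,0,0],0]]'

```text
time_s: 22.5
tcp_pos: [0.4326, -0.2422, 0.0199]
ee_rot: [[-0.052, -0.999, 0.002], [-0.999, 0.052, -0.001], [0.001, -0.002, -1.0]]
wrist_force: [-1.6, 2.1, 12.7]
gripper_width: 0.128
gripper_force: 30.0
```

It snapped home: the force dropped and then bottomed out at the expected height. Releasing, then looking.

>>> apply_moves --moves '[[[0,0,0],0],[[0,0,0],0],[[0,0,0],0],[[0,0,0],0]]' --hand 0.03

```text
time_s: 22.83
tcp_pos: [0.4309, -0.2418, 0.0178]
ee_rot: [[-0.053, -0.999, -0.002], [-0.999, 0.053, 0.001], [-0.0, 0.002, -1.0]]
wrist_force: [-0.3, -0.2, -0.1]
gripper_width: 0.308
gripper_force: 0.0
```

>>> apply_moves --moves '[[[0,0,-0.01],0],[[0,0,-0.03],0],[[0,0,-0.04],0],[[0,0,-0.04],0],[[0,0,-0.02],0]]'

```text
time_s: 23.25
tcp_pos: [0.4333, -0.2428, 0.1626]
ee_rot: [[-0.052, -0.999, 0.006], [-0.999, 0.052, -0.002], [0.002, -0.006, -1.0]]
wrist_force: [0.6, -0.5, 0.6]
gripper_width: 0.341
gripper_force: 0.0
```

>>> apply_moves --moves '[[[0,0,0],0],[[0,0,0],0],[[0,0,0],0]]'

```text
time_s: 23.5
tcp_pos: [0.4306, -0.2417, 0.1571]
ee_rot: [[-0.053, -0.999, -0.002], [-0.999, 0.053, 0.001], [-0.001, 0.003, -1.0]]
wrist_force: [-0.0, 0.3, -0.9]
gripper_width: 0.345
gripper_force: 0.0
```

```bash
python3 go.py .6338,-.2455,.15 .6338,-.2455,.027
python3 - <<'E'
from fit import *
p=imaging.capture("side")
m=region(p,"disperser",proj(p,[.4323,-.2422,.03]))
ov=p["frame"].copy()
if m is not None:
    for z in(.018,.022,.026): o=fit(p,m,"disperser",(.4323,-.2422),[-.05],z=z);print(z,o.x,o.fun)
e=draw(p,PARTS["disperser"],.4323,-.2422,-.053,.018);cv2.drawContours(ov,cv2.findContours((e>.5).astype(np.uint8),0,1)[0],-1,(0,255,0),1)
c=ov[240:350,340:490];cv2.imwrite("pics/seat.png",cv2.resize(c,(800,587),interpolation=cv2.INTER_CUBIC))
E
```

```text
t 23.5 yaw -93.05 w 0.029995084285971516 F 0.0
[  -7.  -203.1    6.6] mm; rows 4.88
[ 1.00e-01 -3.00e-01  1.23e+02] mm; rows 2.95
0.018 [ 0.43241061 -0.24112935 -0.05663609] 0.17464287143371604
0.022 [ 0.42739329 -0.24430718 -0.0564206 ] 0.17001884666394107
0.026 [ 0.42287621 -0.24681867 -0.05837525] 0.1761740004731488
```

View pics/seat.png

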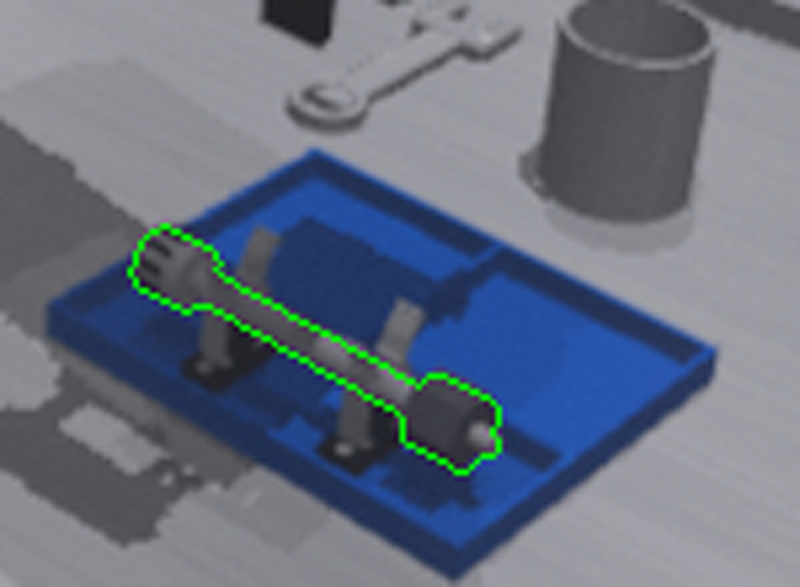

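The seated model outline matches the disperser (heads at (175,270) and (455,420) in the crop), home at z = 30 mm. Now the pot.

>>> apply_moves --moves '[[[-0.0006,-0.0169,0],0],[[-0.0012,-0.0339,0],0],[[-0.0012,-0.0339,0],0],[[-0.0012,-0.0339,0],0],[[-0.0012,-0.0339,0],0]]' --hand 0.087

```text
time_s: 24.02
tcp_pos: [0.5849, -0.2445, 0.1563]
ee_rot: [[-0.053, -0.999, -0.004], [-0.999, 0.053, 0.001], [-0.0, 0.004, -1.0]]
wrist_force: [0.2, 0.0, -0.0]
gripper_width: 0.639
gripper_force: 0.0
```

>>> apply_moves --moves '[[[-0.0012,-0.0339,0],0],[[-0.0006,-0.0169,0],0],[[0,0,0],0],[[0,0,0],0],[[0,0,0],0]]'

```text
time_s: 24.43
tcp_pos: [0.6338, -0.2454, 0.1566]
ee_rot: [[-0.053, -0.999, -0.004], [-0.999, 0.053, 0.001], [-0.001, 0.004, -1.0]]
wrist_force: [-0.8, 0.8, 0.1]
gripper_width: 0.976
gripper_force: 0.0
```

>>> apply_moves --moves '[[[0,0,0],0],[[0,0,0],0],[[0,0,0],0],[[0,0,0],0]]'

```text
time_s: 24.77
tcp_pos: [0.6347, -0.2457, 0.1589]
ee_rot: [[-0.053, -0.999, 0.001], [-0.999, 0.053, -0.0], [0.0, -0.001, -1.0]]
wrist_force: [-0.0, -0.0, 0.6]
gripper_width: 1.0
gripper_force: 0.0
```

```bash
python3 go.py .6338,-.2455,.027
```

```text
t 24.7667 yaw -93.03 w 0.08696176826488577 F 0.0
[-1.000e-01  1.000e+00  1.319e+02] mm; rows 3.16
```

>>> apply_moves --moves '[[[0,0.0005,0.025],0],[[0,0,0.035],0],[[0,0,0.035],0],[[0,0,0.025],0],[[0,0,0.01],0]]'

```text
time_s: 25.18
tcp_pos: [0.6315, -0.2449, 0.024]
ee_rot: [[-0.054, -0.999, -0.007], [-0.999, 0.054, 0.002], [-0.002, 0.007, -1.0]]
wrist_force: [-0.4, 0.6, -0.7]
gripper_width: 1.002
gripper_force: 0.0
```

>>> apply_moves --moves '[[[0,0,0],0],[[0,0,0],0],[[0,0,0],0],[[0,0,0],0]]'

```text
time_s: 25.52
tcp_pos: [0.6362, -0.2459, 0.0309]
ee_rot: [[-0.052, -0.999, 0.004], [-0.999, 0.052, -0.001], [0.001, -0.005, -1.0]]
wrist_force: [-0.2, -0.0, -0.5]
gripper_width: 0.999
gripper_force: 0.0
```

>>> apply_moves --moves '[[[0,0,0],0],[[0,0,0],0],[[0,0,0],0],[[0,0,0],0],[[0,0,0],0]]' --hand 0.0

```text
time_s: 25.93
tcp_pos: [0.6346, -0.2455, 0.0285]
ee_rot: [[-0.053, -0.999, 0.0], [-0.999, 0.053, -0.0], [0.0, -0.0, -1.0]]
wrist_force: [0.0, -0.1, 0.7]
gripper_width: 0.706
gripper_force: 0.0
```

>>> apply_moves --moves '[[[0,0,0],0],[[0,0,0],0],[[0,0,0],0],[[0,0,0],0]]'

```text
time_s: 26.27
tcp_pos: [0.6341, -0.2456, 0.0284]
ee_rot: [[-0.053, -0.999, -0.001], [-0.999, 0.053, 0.0], [-0.0, 0.001, -1.0]]
wrist_force: [-2.2, 0.8, 1.4]
gripper_width: 0.652
gripper_force: 30.0
```

>>> apply_moves --moves '[[[0,0,-0.02],0],[[0,0,-0.03],0],[[0,0,-0.02],0],[[0,0,0],0],[[0,0,0],0]]'

```text
time_s: 26.68
tcp_pos: [0.6352, -0.2453, 0.0989]
ee_rot: [[-0.053, -0.999, 0.003], [-0.999, 0.053, 0.0], [-0.0, -0.003, -1.0]]
wrist_force: [0.2, -0.3, -3.2]
gripper_width: 0.649
gripper_force: 30.0
```

```bash
python3 go.py .5055,-.2893,.1
```

```text
t 26.6833 yaw -93.03 w 0.05644896001837344 F 29.997208323736615
[ 50.8 127.2  -1.5] mm; rows 3.29
```

>>> apply_moves --moves '[[[0.0063,0.0158,0],0],[[0.0127,0.0318,0],0],[[0.0127,0.0318,0],0],[[0.0127,0.0318,0],0],[[0.0063,0.0158,0],0]]'

```text
time_s: 27.1
tcp_pos: [0.4995, -0.2891, 0.0955]
ee_rot: [[-0.055, -0.998, -0.007], [-0.998, 0.055, 0.003], [-0.003, 0.007, -1.0]]
wrist_force: [0.1, 0.3, -3.0]
gripper_width: 0.652
gripper_force: 30.0
```

>>> apply_moves --moves '[[[0,0,0],0],[[0,0,0],0],[[0,0,0],0],[[0,0,0],0],[[0,0,0],0]]'

```text
time_s: 27.52
tcp_pos: [0.5059, -0.2891, 0.0977]
ee_rot: [[-0.052, -0.999, -0.0], [-0.999, 0.052, 0.0], [-0.0, 0.0, -1.0]]
wrist_force: [0.3, 1.0, -2.4]
gripper_width: 0.652
gripper_force: 30.0
```

```bash
python3 go.py .5055,-.2893,.0314
python3 - <<'E'
from fit import *
p=imaging.capture("side")
c=p["frame"][200:360,330:510];cv2.imwrite("pics/pot.png",cv2.resize(c,(675,600),interpolation=cv2.INTER_CUBIC))
E
```

```text
t 27.5167 yaw -92.97 w 0.05672297290476063 F 29.997189320026862
[ 0.3  0.4 66.3] mm; rows 1.59
```

View pics/pot.png

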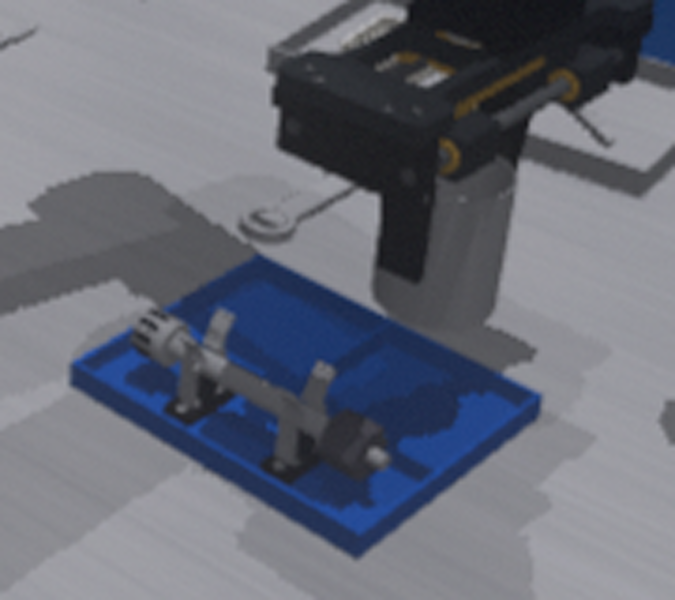

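The pot is held upright at crop (440,260), and the disperser is undisturbed. Lowering into the near square bay.

>>> apply_moves --moves '[[[0,0,0.02],0],[[0,0,0.022],0],[[0,0,0.013],0],[[0,0,0.005],0],[[0,0,0.002],0]]'

```text
time_s: 27.98
tcp_pos: [0.5049, -0.2892, 0.0352]
ee_rot: [[-0.052, -0.999, -0.002], [-0.999, 0.052, 0.0], [-0.0, 0.002, -1.0]]
wrist_force: [-0.2, 0.3, -3.2]
gripper_width: 0.657
gripper_force: 30.0
```

>>> apply_moves --moves '[[[0,0,0.001],0],[[0,0,0.001],0],[[0,0,0.001],0],[[0,0,0],0],[[0,0,0],0]]'

```text
time_s: 28.4
tcp_pos: [0.5054, -0.2896, 0.0339]
ee_rot: [[-0.053, -0.999, 0.001], [-0.999, 0.053, -0.0], [0.0, -0.001, -1.0]]
wrist_force: [-0.3, -0.2, -2.0]
gripper_width: 0.655
gripper_force: 30.0
```

>>> apply_moves --moves '[[[0,0,0.001],0],[[0,0,0.001],0],[[0,0,0],0],[[0,0,0],0]]'

```text
time_s: 28.73
tcp_pos: [0.5052, -0.2895, 0.0314]
ee_rot: [[-0.053, -0.999, 0.0], [-0.999, 0.053, -0.0], [0.0, -0.0, -1.0]]
wrist_force: [0.5, 0.6, -2.2]
gripper_width: 0.649
gripper_force: 30.0
```

>>> apply_moves --moves '[[[0,0,0.001],0],[[0,0,0],0],[[0,0,0],0]]'

```text
time_s: 28.98
tcp_pos: [0.5053, -0.2895, 0.0314]
ee_rot: [[-0.052, -0.999, 0.0], [-0.999, 0.052, -0.0], [0.0, -0.0, -1.0]]
wrist_force: [-2.5, 2.3, 6.2]
gripper_width: 0.653
gripper_force: 30.0
```

>>> apply_moves --moves '[[[0,0,0],0],[[0,0,0],0],[[0,0,0],0],[[0,0,0],0]]' --hand 0.075

```text
time_s: 29.32
tcp_pos: [0.5052, -0.2895, 0.0302]
ee_rot: [[-0.053, -0.999, 0.0], [-0.999, 0.053, -0.0], [0.0, -0.0, -1.0]]
wrist_force: [-0.5, 0.5, 0.6]
gripper_width: 0.833
gripper_force: 0.0
```

>>> apply_moves --moves '[[[0,0,-0.01],0],[[0,0,-0.03],0],[[0,0,-0.04],0],[[0,0,-0.04],0],[[0,0,-0.03],0]]'

```text
time_s: 29.73
tcp_pos: [0.506, -0.2901, 0.1847]
ee_rot: [[-0.052, -0.999, 0.004], [-0.999, 0.052, -0.002], [0.002, -0.004, -1.0]]
wrist_force: [-0.2, -0.2, 0.5]
gripper_width: 0.861
gripper_force: 0.0
```

>>> apply_moves --moves '[[[0,0,0],0],[[0,0,0],0],[[0,0,0],0],[[0,0,0],0]]' --hand 0.08

```text
time_s: 30.07
tcp_pos: [0.5041, -0.2891, 0.179]
ee_rot: [[-0.053, -0.999, -0.003], [-0.999, 0.053, 0.001], [-0.001, 0.003, -1.0]]
wrist_force: [-0.4, 0.0, -1.0]
gripper_width: 0.919
gripper_force: 0.0
```

```bash
python3 go.py .6655,.2225,.18
python3 - <<'E'
from fit import *
p=imaging.capture("side");m=region(p,"pot",proj(p,[.505,-.289,.038]))
if m is not None: o=fit(p,m,"pot",(.505,-.289),z=.003);print(o.x,o.fun)
m=region(p,"bottle",proj(p,[.6655,.2225,.05]))
if m is not None: o=fit(p,m,"bottle",(.6655,.2225));print(o.x,o.fun)
p=imaging.capture("top");m=region(p,"bottle",proj(p,[.6655,.2225,.05]))
if m is not None: o=fit(p,m,"bottle",(.6655,.2225));print(o.x,o.fun)
E
```

```text
t 30.0667 yaw -93.03 w 0.07996656202602714 F 0.0
[-519.4 -134.1   -0.9] mm; rows 12.86
[ 0.50595492 -0.28890702] 0.07536806773972082
[0.66671793 0.22423974] 0.06546647822737661
[0.66486149 0.22287862] 0.10292119696694046
```

The pot is at (0.506, -0.289), centred in its bay. Last comes the bottle.

>>> apply_moves --moves '[[[-0.0186,-0.0048,0],0],[[-0.0371,-0.0096,0],0],[[-0.0371,-0.0096,0],0],[[-0.0371,-0.0096,0],0],[[-0.0371,-0.0096,0],0]]'

```text
time_s: 30.73
tcp_pos: [0.5572, -0.1235, 0.18]
ee_rot: [[-0.053, -0.999, -0.001], [-0.999, 0.053, -0.0], [0.0, 0.001, -1.0]]
wrist_force: [0.2, -0.0, -0.1]
gripper_width: 0.917
gripper_force: 0.0
```

>>> apply_moves --moves '[[[-0.0371,-0.0096,0],0],[[-0.0371,-0.0096,0],0],[[-0.0371,-0.0096,0],0],[[-0.0371,-0.0096,0],0],[[-0.0371,-0.0096,0],0]]'

```text
time_s: 31.15
tcp_pos: [0.6149, 0.0596, 0.18]
ee_rot: [[-0.052, -0.999, -0.001], [-0.999, 0.052, -0.0], [0.0, 0.001, -1.0]]
wrist_force: [1.1, -0.1, 0.1]
gripper_width: 0.922
gripper_force: 0.0
```

>>> apply_moves --moves '[[[-0.0371,-0.0096,0],0],[[-0.0371,-0.0096,0],0],[[-0.0371,-0.0096,0],0],[[-0.0371,-0.0096,0],0],[[-0.0186,-0.0048,0],0]]'

```text
time_s: 31.57
tcp_pos: [0.6673, 0.2264, 0.1791]
ee_rot: [[-0.05, -0.999, -0.0], [-0.999, 0.05, 0.0], [-0.0, 0.0, -1.0]]
wrist_force: [0.2, -0.6, -0.2]
gripper_width: 0.919
gripper_force: 0.0
```

>>> apply_moves --moves '[[[0,0,0],0],[[0,0,0],0],[[0,0,0],0],[[0,0,0],0],[[0,0,0],0]]'

```text
time_s: 31.98
tcp_pos: [0.6666, 0.2209, 0.1807]
ee_rot: [[-0.054, -0.999, -0.0], [-0.999, 0.054, -0.0], [0.0, 0.0, -1.0]]
wrist_force: [0.8, -0.2, -0.1]
gripper_width: 0.919
gripper_force: 0.0
```

```bash
python3 go.py .6658,.2232,.048
```

```text
t 31.9833 yaw -93.1 w 0.07995478804439093 F 0.0
[ -2.2   0.9 132.7] mm; rows 3.18
```

>>> apply_moves --moves '[[[-0.002,0.0009,0.02],0],[[0,0,0.035],0],[[0,0,0.035],0],[[0,0,0.025],0],[[0,0,0.01],0]]'

```text
time_s: 32.4
tcp_pos: [0.6633, 0.222, 0.0509]
ee_rot: [[-0.055, -0.998, -0.007], [-0.998, 0.055, -0.003], [0.003, 0.007, -1.0]]
wrist_force: [-0.6, -0.1, -0.4]
gripper_width: 0.921
gripper_force: 0.0
```

>>> apply_moves --moves '[[[0,0,0.005],0],[[0,0,0.001],0],[[0,0,0],0],[[0,0,0],0],[[0,0,0],0]]'

```text
time_s: 32.82
tcp_pos: [0.6669, 0.2248, 0.0515]
ee_rot: [[-0.052, -0.999, 0.003], [-0.999, 0.052, 0.002], [-0.002, -0.003, -1.0]]
wrist_force: [0.1, 0.3, -0.3]
gripper_width: 0.923
gripper_force: 0.0
```

>>> apply_moves --moves '[[[0,0,0],0],[[0,0,0],0],[[0,0,0],0],[[0,0,0],0],[[0,0,0],0]]' --hand 0.0

```text
time_s: 33.23
tcp_pos: [0.6659, 0.2243, 0.0494]
ee_rot: [[-0.053, -0.999, 0.0], [-0.999, 0.053, 0.0], [-0.0, -0.0, -1.0]]
wrist_force: [0.4, 0.4, -0.3]
gripper_width: 0.624
gripper_force: 0.0
```

>>> apply_moves --moves '[[[0,0,0],0],[[0,0,0],0],[[0,0,0],0],[[0,0,0],0],[[0,0,0],0]]'

```text
time_s: 33.65
tcp_pos: [0.6658, 0.2243, 0.0493]
ee_rot: [[-0.053, -0.999, -0.0], [-0.999, 0.053, -0.0], [0.0, 0.0, -1.0]]
wrist_force: [-0.5, 0.4, -0.1]
gripper_width: 0.479
gripper_force: 30.0
```

>>> apply_moves --moves '[[[0,0,-0.015],0],[[0,0,-0.03],0],[[0,0,-0.03],0],[[0,0,-0.015],0],[[0,0,0],0]]'

```text
time_s: 34.07
tcp_pos: [0.6682, 0.2253, 0.1444]
ee_rot: [[-0.052, -0.999, 0.008], [-0.999, 0.052, 0.004], [-0.004, -0.008, -1.0]]
wrist_force: [0.1, -0.0, -0.5]
gripper_width: 0.477
gripper_force: 30.0
```

```bash
python3 go.py .510,-.203,.139
```

```text
t 34.0667 yaw -92.98 w 0.04152946542560808 F 30.000034784898162
[435.9 135.7   2.6] mm; rows 10.95
```

>>> apply_moves --moves '[[[0.0168,0.0051,0],0],[[0.0335,0.0103,0],0],[[0.0335,0.0103,0],0],[[0.0335,0.0103,0],0],[[0.0335,0.0103,0],0]]'

```text
time_s: 34.48
tcp_pos: [0.6098, 0.0747, 0.1375]
ee_rot: [[-0.052, -0.999, -0.003], [-0.999, 0.052, -0.001], [0.001, 0.003, -1.0]]
wrist_force: [0.2, -0.3, -1.1]
gripper_width: 0.472
gripper_force: 30.0
```

>>> apply_moves --moves '[[[0.0335,0.0103,0],0],[[0.0335,0.0103,0],0],[[0.0335,0.0103,0],0],[[0.0335,0.0103,0],0],[[0.0335,0.0103,0],0]]'

```text
time_s: 34.9
tcp_pos: [0.5495, -0.0898, 0.1379]
ee_rot: [[-0.053, -0.999, -0.003], [-0.999, 0.053, 0.0], [-0.0, 0.003, -1.0]]
wrist_force: [0.2, 0.7, -1.3]
gripper_width: 0.475
gripper_force: 30.0
```

>>> apply_moves --moves '[[[0.0335,0.0103,0],0],[[0.0335,0.0103,0],0],[[0.0335,0.0103,0],0],[[0.0168,0.0051,0],0],[[0,0,0],0]]'

```text
time_s: 35.32
tcp_pos: [0.5066, -0.2063, 0.1378]
ee_rot: [[-0.058, -0.998, -0.004], [-0.998, 0.058, 0.001], [-0.0, 0.004, -1.0]]
wrist_force: [-0.3, 0.8, -1.4]
gripper_width: 0.476
gripper_force: 30.0
```

>>> apply_moves --moves '[[[0,0,0],0],[[0,0,0],0],[[0,0,0],0],[[0,0,0],0],[[0,0,0],0]]'

```text
time_s: 35.73
tcp_pos: [0.5097, -0.2028, 0.1392]
ee_rot: [[-0.051, -0.999, -0.0], [-0.999, 0.051, 0.0], [-0.0, 0.0, -1.0]]
wrist_force: [-0.4, -0.2, -2.0]
gripper_width: 0.473
gripper_force: 30.0
```

```bash
python3 go.py .510,-.203,.0523
```

```text
t 35.7333 yaw -92.93 w 0.04115305124179108 F 30.000055970158428
[ 0.2 -0.3 86.9] mm; rows 2.08
```

>>> apply_moves --moves '[[[0,0,0.02],0],[[0,0,0.03],0],[[0,0,0.022],0],[[0,0,0.008],0],[[0,0,0.003],0]]'

```text
time_s: 36.15
tcp_pos: [0.5085, -0.2032, 0.0547]
ee_rot: [[-0.052, -0.999, -0.004], [-0.999, 0.052, 0.0], [-0.0, 0.004, -1.0]]
wrist_force: [-0.4, -0.3, -0.9]
gripper_width: 0.474
gripper_force: 30.0
```

>>> apply_moves --moves '[[[0,0,0.001],0],[[0,0,0.001],0],[[0,0,0],0],[[0,0,0],0],[[0,0,0],0]]'

```text
time_s: 36.57
tcp_pos: [0.5099, -0.2038, 0.0553]
ee_rot: [[-0.053, -0.999, 0.002], [-0.999, 0.053, -0.0], [0.0, -0.002, -1.0]]
wrist_force: [0.7, -0.5, -1.6]
gripper_width: 0.471
gripper_force: 30.0
```

>>> apply_moves --moves '[[[0,0,0.001],0],[[0,0,0.001],0],[[0,0,0],0],[[0,0,0],0],[[0,0,0],0]]'

```text
time_s: 36.98
tcp_pos: [0.5093, -0.2037, 0.0523]
ee_rot: [[-0.053, -0.999, -0.0], [-0.999, 0.053, -0.0], [0.0, 0.0, -1.0]]
wrist_force: [0.3, -0.4, -1.5]
gripper_width: 0.479
gripper_force: 30.0
```

>>> apply_moves --moves '[[[0,0,0.001],0],[[0,0,0],0],[[0,0,0],0]]'

```text
time_s: 37.23
tcp_pos: [0.5095, -0.2037, 0.0521]
ee_rot: [[-0.052, -0.999, 0.0], [-0.999, 0.052, -0.0], [0.0, -0.0, -1.0]]
wrist_force: [-2.8, 0.7, 6.0]
gripper_width: 0.477
gripper_force: 30.0
```

>>> apply_moves --moves '[[[0,0,0],0],[[0,0,0],0],[[0,0,0],0],[[0,0,0],0]]' --hand 0.07

```text
time_s: 37.57
tcp_pos: [0.5094, -0.2037, 0.0512]
ee_rot: [[-0.053, -0.999, 0.0], [-0.999, 0.053, -0.0], [0.0, -0.0, -1.0]]
wrist_force: [0.0, -0.3, -0.1]
gripper_width: 0.691
gripper_force: 0.0
```

>>> apply_moves --moves '[[[0,0,-0.01],0],[[0,0,-0.03],0],[[0,0,-0.04],0],[[0,0,-0.04],0],[[0,0,-0.03],0]]'

```text
time_s: 37.98
tcp_pos: [0.5102, -0.2041, 0.2057]
ee_rot: [[-0.052, -0.999, 0.004], [-0.999, 0.052, -0.001], [0.001, -0.004, -1.0]]
wrist_force: [0.3, 0.1, -0.2]
gripper_width: 0.804
gripper_force: 0.0
```

>>> apply_moves --moves '[[[-0.02,0,0],0],[[-0.04,0,0],0],[[-0.04,0,0],0],[[-0.04,0,0],0],[[-0.02,0,0],0]]'

```text
time_s: 38.4
tcp_pos: [0.5178, -0.0409, 0.2024]
ee_rot: [[-0.05, -0.999, 0.002], [-0.999, 0.05, 0.001], [-0.001, -0.002, -1.0]]
wrist_force: [0.9, -1.0, 0.0]
gripper_width: 0.802
gripper_force: 0.0
```

>>> apply_moves --moves '[[[0,0,0],0],[[0,0,0],0],[[0,0,0],0],[[0,0,0],0],[[0,0,0],0]]'

```text
time_s: 38.82
tcp_pos: [0.5176, -0.0449, 0.2014]
ee_rot: [[-0.054, -0.999, -0.0], [-0.999, 0.054, -0.0], [0.0, 0.0, -1.0]]
wrist_force: [-0.1, -0.0, 0.5]
gripper_width: 0.806
gripper_force: 0.0
```

Run:
```python
from fit import *
np.set_printoptions(precision=4,suppress=True)
p=imaging.capture("side");ov=p["frame"].copy()
for t,g,z in [("pot",(.5055,-.289,0),.003),("bottle",(.5095,-.2037,0),.003),("jar",(.5025,.18,0),.003),("applicator",(.4242,.2175,.1),.003),("disperser",(.4323,-.2422,-.053),.018)]:
    m=region(p,t,proj(p,[*g[:2],z+.02]))
    if m is None: print(t,"none")
    else: o=fit(p,m,t,g,[g[2]],z=z);print(t,o.x,o.fun)
cv2.imwrite("pics/end.png",cv2.resize(ov[150:360,180:520],(800,494),interpolation=cv2.INTER_CUBIC))
```

```text
pot [ 0.506  -0.2889] 0.03830609468024293
bottle [ 0.5106 -0.2063] 0.056015330375406736
jar [0.5025 0.1798] 0.05260125698324025
applicator [0.4231 0.218  0.069 ] 0.12799800424098806
disperser [ 0.4323 -0.2409 -0.0512] 0.24542584863037264
```

View pics/end.png

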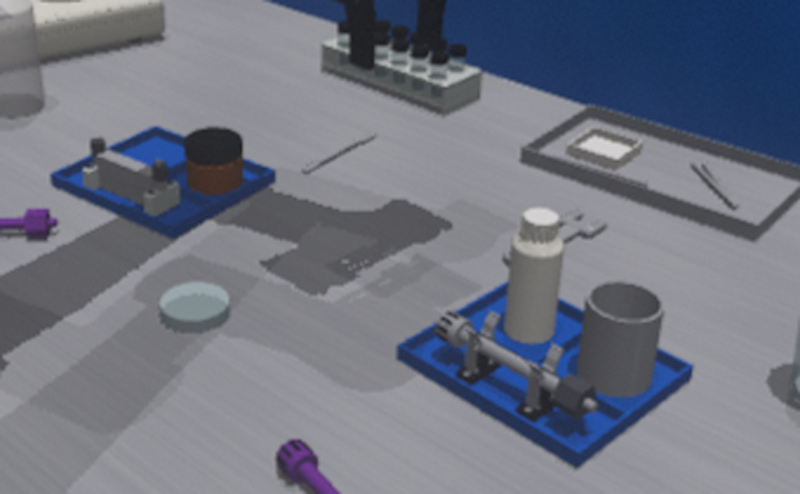

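The side picture shows both kits complete. Applicator (130,175) and jar (215,160) are in the plain tray; disperser in its clips (515,360), bottle (535,280) and pot (620,340) are upright in the clip tray. The arm is clear, so I'm handing in.

```bash
python3 -c "
from station import r;print(r.finish_job())"
```

```text
the job is handed in; nothing more can be done
None
```

Both kits are made up and handed in at about 39 s of the 133 s allowed: the disperser is snapped home in both clips, the pot and bottle are upright in the clip tray, and the applicator and jar are set down in the plain tray; the hand-in returned no verdict.

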